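# Hold the filter holder's top plate over its base, screw holes aligned

### The arm

A 7-joint arm with a two-finger parallel gripper is mounted at the origin on the work surface. World frame = base frame: x ahead of the robot, y to its left, z up, the work surface at z = 0. Lengths are in m, angles in rad, forces in N, time in s.
With the tool pointing down it reaches from about 0.35 to 0.9 m from the base axis. Payload 19.9 kg.
Tool frame: the origin (TCP) lies midway between the tips of the shut fingers; the grasp point (between the pads) lies 19 mm behind it; x points along the fingers, z is the direction in which the jaws open and shut, and the axes are right-handed (so a half turn about x gives the same grasp; the last joint's range is limited). The gripper opens to 85 mm and grips with 20 to 120 N. Pads are 22 mm wide; open, the fingers measure 114 mm over their backs; the gripper's body (76 mm by 85 mm) begins 54 mm behind the grasp point. The pads swing forward as they close: fully open they stand 13 mm farther back than shut.
Start: joints at [-1.327, 0.417, -0.01, 1.614, 0.005, 1.111, -0.053], TCP at [0.176, 0.6, 0.231] pointing down, gripper open.
Joint ranges: [-2.81, 2.81], [-0.39, 2.02], [-1.27, 1.25], [0.06, 2.57], [-1.19, 4.33], [0.19, 2], [-2.82, 2.82]. Speed limits (rad/s): [1.89, 1.89, 2.39, 2.39, 3.01, 3.01, 3.01].

### API

Orientations are given as a rotation vector (axis times angle).
In Python, from bench import telemetry, eyes, robot gives the robot as it stands.
- The arm moves only by the tool arm_command, never from a script. Its argument "increments" is a list of rows, each a list of 3 entries, a list of its own where there are three numbers: the opening, from 0 (shut) to 1 (fully open), then the shift along the tool's x, y, z in m, then the turn about the tool's x in rad. A call has 1 to 8 rows; each row shifts and turns the pose as measured when the row begins, along the tool's axes as they then stand; what a row does not reach is not made up. A row lasts 1/8 s, in which the tool goes at most 62.5 mm and 10.7 degrees, less where a joint would pass 70% of its speed; a pose out of reach is approached as far as the arm can. A call with a gripper value outside its range is refused whole. The fingers move at their own pace and stop on an object; "force" is the grip in N (left out, the last holds). Time passes only in rows, so rows that do not move let the fingers close. It gives the time, the measured TCP pose, the force and the opening at its end, in the units of the state.
- telemetry.observe(): the state, without advancing time (a new reading comes with each control period).
- eyes.read_camera(name): name is "scene" or "top"; returns a dict with "pixels" (480x640x3 uint8, blue, green, red), "range_z" (480x640 float32, m along the optical axis (not along the pixel's ray), 0 where there is no reading), "K" (3x3 intrinsics, pixels), "R" (3x3) and "t" (3): a world point X has camera coordinates R X + t. Camera axes: x right, y down, z forward; pixel columns grow to the right and rows downward; lengths in m; the calibration is good to about 2 mm. A picture is of the moment at which its call begins.
- robot.job_done(): hands the job in, once; it reports no verdict.
The state is a dict: "time": time; "joints": joint angles; "joint_vel": joint speeds; "joint_torque": joint torques, N m; "tool_pos": TCP position; "orientation": TCP orientation; "contact_force": force on the tool from outside, world axes, zero at the start; "torque": the same for the moment, N m; "grip_width": opening from 0.0 (shut) to 1.0 (fully open).
Only numpy, scipy, OpenCV 4.12 (cv2) and the standard library are available. Lean on these libraries where they do the work, as an engineer would, in place of code of your own. Each camera call takes 0.05 s, during which the arm holds its last target. There are 200 camera calls.

### The job

Get the filter holder ready for its screws: take the orange dust cap off the base and set it down, knob up, in the steel tray. Then pick up the aluminium top plate and hold it level about a centimetre above the base without ever touching the base with it, with the vent valve on the same side as the outlet spout and every screw hole straight over its threaded hole. Finish holding it still there, not put down and not let go, so that I can start the screws; leave the other things on the bench where they stand.

Things in the scene. Friction and masses are not known exactly. Their poses are not given: they have to be found in the camera images.
- filter_base: Lower half of a membrane filter holder, fixed to the bench: round aluminium flange, 150 mm across, on three legs, its flat top face 86 mm above the bench. Six threaded holes (11 mm mouths) in the face on a circle of 60 mm radius, at 30, 90, 150, 210, 270, 330 degrees from its own x axis. Origin: centre of the flange at bench height, z up. The outlet spout is on its -x side.
- spout_tip (a point): End of the base's steel outlet spout, 115 mm from the centre on its -x side, 56 mm above the bench; a red match mark on the flange's rim above it.
- flange_face (a point): Centre of the base's flange face, 86 mm above the bench; axes as the base's. Around it lie a white membrane and a black seal, proud by 1.5 mm at most.
- thread0 (a point): Mouth of the base's threaded hole at 30 degrees, on the flange face.
- thread2 (a point): Mouth of the base's threaded hole at 150 degrees, on the flange face.
- thread4 (a point): Mouth of the base's threaded hole at 270 degrees, on the flange face.
- dust_cap: Orange round plastic cap standing over the membrane in the middle of the base, loose, about 70 g: 98 mm across, its top 17 mm above its rim, then an upright round knob 22 mm across from 16 to 47 mm above its rim. Origin: centre of its rim's underside, z up through the knob.
- top_plate: Loose round aluminium plate, 140 mm across, 10 mm thick, about 0.5 kg, lying flat on the blue mat. Six 12 mm through holes on a circle of 60 mm radius at 30, 90, 150, 210, 270, 330 degrees from its own x axis. Origin: centre of the underside, z up. Over the base with the same yaw as the base, its holes, vent valve and spout match.
- boss (a point): Middle of the steel hexagonal boss in the centre of the top plate, the place to grip: 30 mm across flats, from 10 to 45 mm above the underside (this point at 34 mm), flats facing 30, 90, 150, 210, 270, 330 degrees from the plate's x axis; above it a thin inlet stub (23 mm across) up to 57 mm.
- vent (a point): Top of the top plate's vent valve, a black knob 16 mm across, 32 mm above the underside and 47 mm from the centre on the plate's -x side; a red match mark on the rim beside it.
- hole0 (a point): Top plate's hole at 30 degrees, at its underside; belongs over thread0.
- hole2 (a point): Top plate's hole at 150 degrees, at its underside; belongs over thread2.
- hole4 (a point): Top plate's hole at 270 degrees, at its underside; belongs over thread4.
- bench_mat: Blue mat, 170 x 170 mm, 4 mm thick, fixed to the bench; the top plate starts on it. Origin: centre of its underside.
- tray: Open steel tray, 170 mm (its x) by 146 mm (its y), 22 mm high, walls and floor 3 mm, about 0.8 kg, loose on the bench. Origin: centre of its underside.
- tray_in (a point): Centre of the tray's inner floor, 3 mm above the bench.
- screw_dish: Small round glass dish, 84 mm across and 16 mm high, with the six hand screws in it. Bystander. Origin: centre of its underside.
- hex_key: Dark steel L-shaped hex key, about 100 mm by 38 mm and 8 mm thick, lying on the bench along its own y. Bystander. Origin: centre of its underside.
- amber_bottle: Brown glass bottle with a blue cap, 72 mm across, 150 mm high. Bystander. Origin: centre of its underside.
- powder_jar: White jar with a red lid, 72 mm across, 100 mm high. Bystander. Origin: centre of its underside.
- beaker: Open glass beaker, 72 mm across, 100 mm high. Bystander. Origin: centre of its underside.
- tip_box: Yellow box with a clear lid, 88 x 128 x 75 mm high. Bystander. Origin: centre of its underside.
There are look-alikes about, which are no part of the job. What is shaped like the top_plate but green is not meant.

How it is judged:
By the outcome, as a careful person would: the job done as asked, in the order asked, and still so for the second after the job is handed in, while the arm keeps its last pose, push and grip.
It also fails if it takes over 48 s, if anything falls off the work surface, if the arm or the gripper's body presses on something with over 40 N, if the wrist force passes 120 N, or if a joint passes its speed limit or range.

## Working session

There is one attempt and no reset: what is moved stays moved. The work goes in short steps, Python scripts to look and compute and a tool call to move; the robot and the scene stay as the last step left them, time stands still between calls to the robot, and variables do not carry over. Pictures are saved under pics/ and viewed, about 8 in all and at most 12, crops included, and the job is handed in when it is done.

Besides the shell and the picture viewer there is one more tool, called after "Call:" in YAML: its name, and indented under it one key for each argument. arm_command: Moves the arm, as the interface text tells. Its arguments: {"type":"object","properties":{"increments":{"type":"array","items":{"type":"array"}},"force":{"type":"number"}},"required":["increments"]}

```bash
mkdir -p pics; ls; cat > h.py <<'E'
import numpy as np, cv2
from bench import telemetry, eyes, robot
from scipy.spatial.transform import Rotation as Ro
def cam(n,save=None):
    c=eyes.read_camera(n)
    if save: cv2.imwrite(f'pics/{save}.png',c['pixels'])
    return c
def cloud(c):
    z=c['range_z'];v,u=np.mgrid[:480,:640];K=c['K']
    p=np.stack([(u-K[0,2])/K[0,0]*z,(v-K[1,2])/K[1,1]*z,z],-1)
    X=(p-c['t'])@c['R']; X[z==0]=np.nan
    return X
def ray(c,uv,h):
    uv=np.atleast_2d(np.asarray(uv,float));K=c['K']
    d=np.c_[(uv-[K[0,2],K[1,2]])/[K[0,0],K[1,1]],np.ones(len(uv))]@c['R']
    o=-c['R'].T@c['t'];return o+d*((h-o[2])/d[:,2])[:,None]
def proj(c,X):
    p=(np.atleast_2d(X)@c['R'].T+c['t'])@c['K'].T;return p[:,:2]/p[:,2:]
E
python3 - <<'E'
from h import *
np.set_printoptions(precision=3,suppress=True)
for n in('scene','top'):
    c=cam(n,n+'0');print(n,-c['R'].T@c['t'],c['K'][0,0],c['R'])
s=telemetry.observe();print(s);print(Ro.from_rotvec(s['orientation']).as_matrix())
E
```

```text
pics
scene [ 1.034 -0.465  0.949] 471.5917182447392 [[ 0.659  0.752  0.007]
 [ 0.588 -0.508 -0.629]
 [-0.47   0.419 -0.777]]
top [0.365 0.007 1.509] 560.9082905683691 [[ 0.009 -1.    -0.009]
 [-0.995 -0.008 -0.103]
 [ 0.103  0.01  -0.995]]
{'time': 0.1, 'joints': array([-1.328,  0.418, -0.01 ,  1.614,  0.005,  1.111, -0.053]), 'joint_vel': array([ 0.001,  0.   ,  0.   , -0.003,  0.001, -0.   , -0.002]), 'joint_torque': array([  0.001, -86.581,   0.681, -43.564,   0.019,   0.005,  -0.   ]), 'tool_pos': array([0.176, 0.6  , 0.231]), 'orientation': array([-0.998,  1.331,  0.996]), 'contact_force': array([-0.203,  0.638, -0.542]), 'torque': array([-0.025, -0.019,  0.   ]), 'grip_width': 0.9956883726028455}
[[-0.    -0.96   0.281]
 [-0.001  0.281  0.96 ]
 [-1.    -0.    -0.001]]
```

View pics/top0.png

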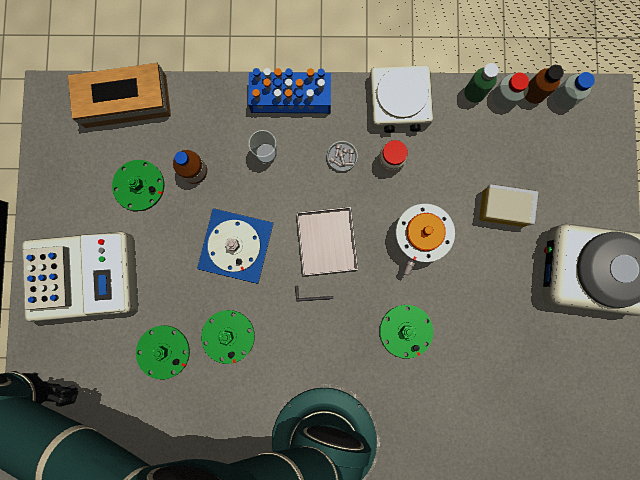

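View pics/scene0.png

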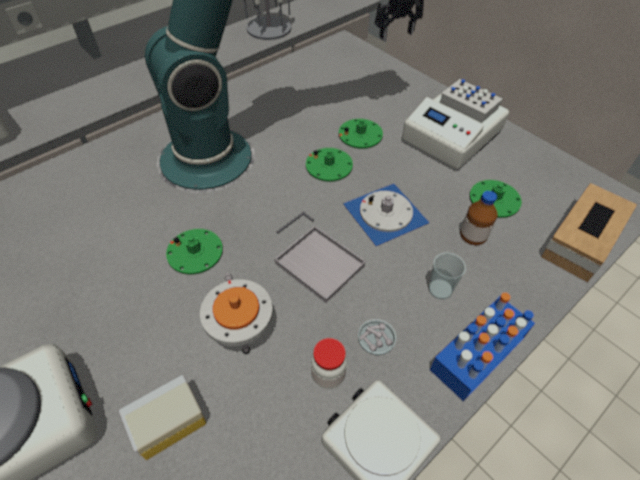

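In the top view the aluminium plate is on the mat at (233,246) and the base with its orange cap is at (427,232), spout at (406,270). The tray is at (327,241). Look-alikes: green plates at (138,186), (163,352), (228,337) and (407,332). I choose the white/aluminium plate on the blue mat. Next I'll measure and check it in a close crop.

```bash
cat > m.py <<'E'
from h import *
np.set_printoptions(precision=4,suppress=True)
def spots(c,ctr,yaw,h,R=.06):  # refine dark holes around predicted circle
    g=cv2.cvtColor(c['pixels'],cv2.COLOR_BGR2GRAY).astype(float);out=[]
    for k in range(6):
        a=yaw+np.radians(30+60*k);X=np.r_[ctr+R*np.array([np.cos(a),np.sin(a)]),h]
        u,v=proj(c,X)[0];r=5
        x0,y0=int(round(u)),int(round(v));p=g[y0-r:y0+r+1,x0-r:x0+r+1]
        m=np.median(p);w=np.clip(m-25-p,0,None);yy,xx=np.mgrid[-r:r+1,-r:r+1]
        out.append(ray(c,[x0+(w*xx).sum()/max(w.sum(),1e-6),y0+(w*yy).sum()/max(w.sum(),1e-6)],h)[0,:2] if w.sum()>50 else [np.nan]*2)
    return np.array(out)
def fit(P,R=.06): # rigid fit to model, returns ctr,yaw,residual
    ok=~np.isnan(P[:,0]);a=np.radians(30+60*np.arange(6))[ok];M=R*np.c_[np.cos(a),np.sin(a)];Q=P[ok]
    m0,q0=M.mean(0),Q.mean(0);A=(M-m0);B=Q-q0
    y=np.arctan2((A[:,0]*B[:,1]-A[:,1]*B[:,0]).sum(),(A*B).sum())
    r=np.array([[np.cos(y),-np.sin(y)],[np.sin(y),np.cos(y)]]);t=q0-r@m0
    return t,y,np.linalg.norm(Q-(M@r.T+t),axis=1)*1000
def mask(c,lo,hi):
    return cv2.inRange(cv2.cvtColor(c['pixels'],cv2.COLOR_BGR2HSV),lo,hi)
E
python3 - <<'E'
from m import *
for n in('top','scene'):
    c=cam(n);X=cloud(c);print(n)
    box={'top':dict(base=(390,195,70,75),plate=(200,212,70,70),tray=(290,200,75,80)),'scene':dict(base=(190,270,95,85),plate=(345,180,85,65),tray=(265,222,105,82))}[n]
    px=c['pixels']
    hsv=cv2.cvtColor(px,cv2.COLOR_BGR2HSV)
    def sub(m,b):
        o=np.zeros_like(m);x,y,w,h=box[b];o[y:y+h,x:x+w]=m[y:y+h,x:x+w];return o
    # heights
    for b in box:
        x,y,w,h=box[b];Z=X[y:y+h,x:x+w,2];print(b,'z pct',np.nanpercentile(Z,[5,25,50,75,95]))
    for b,h in(('base',.086),('plate',.014)):
        Z=X[...,2]
        m=sub(((hsv[...,1]<50)&(hsv[...,2]>170)).astype(np.uint8)*255,b)
        cs=max(cv2.findContours(m,cv2.RETR_EXTERNAL,cv2.CHAIN_APPROX_NONE)[0],key=cv2.contourArea)
        P=ray(c,cv2.convexHull(cs)[:,0],h)[:,:2].astype(np.float32);e=cv2.minEnclosingCircle(P);print(b,'circle',e)
        r=sub(cv2.bitwise_or(mask(c,(0,120,70),(6,255,255)),mask(c,(172,120,70),(180,255,255))),b)
        ys,xs=np.nonzero(r);print(' red px',len(xs),xs.mean() if len(xs) else 0,ys.mean() if len(xs) else 0)
        if len(xs):
            q=ray(c,[xs.mean(),ys.mean()],h)[0,:2];d=q-np.array(e[0]);print(' red',q,np.hypot(*d),'yaw',np.degrees(np.arctan2(-d[1],-d[0])))
            ctr=np.array(e[0]);y=np.arctan2(-d[1],-d[0])
            for _ in range(3):
                P=spots(c,ctr,y,h);ctr,y,res=fit(P)
            print(' holes fit',ctr,np.degrees(y),res,np.isnan(P[:,0]).sum())
    o=sub(mask(c,(7,150,120),(20,255,255)),'base')
    cs=max(cv2.findContours(o,cv2.RETR_EXTERNAL,cv2.CHAIN_APPROX_NONE)[0],key=cv2.contourArea)
    print('cap',cv2.minEnclosingCircle(ray(c,cs[:,0],.1)[:,:2].astype(np.float32)))
    if n=='top':
        t=np.concatenate([px[195:275,190:270],px[195:275,385:465]],1)
        cv2.imwrite('pics/crop1.png',cv2.resize(t,None,fx=5,fy=5,interpolation=cv2.INTER_CUBIC))
    k=((X[...,2]>.012)&(X[...,2]<.03)).astype(np.uint8)*255;k=sub(k,'tray')
    cs=max(cv2.findContours(k,cv2.RETR_EXTERNAL,cv2.CHAIN_APPROX_NONE)[0],key=cv2.contourArea)
    print('tray',cv2.minAreaRect(ray(c,cs[:,0],.022)[:,:2].astype(np.float32)))
    mm=X[(X[...,2]>.12)&(X[...,2]<.14)&(np.hypot(X[...,0]-.5,X[...,1]+.3)<.12+.1)]
    print('knob top pts',len(mm),np.median(mm,0) if len(mm) else 0)
E
```

```text
top
base z pct [-0.0047 -0.0002  0.0801  0.0896  0.1051]
plate z pct [-0.0035  0.0014  0.0061  0.0128  0.0191]
tray z pct [-0.0047 -0.0011  0.0015  0.0041  0.0137]
base circle ((0.5391860008239746, -0.2534560561180115), 0.07486311346292496)
 red px 21 420.6666666666667 246.0952380952381
 red [ 0.5032 -0.2418] 0.03777613846930462 yaw -17.91665111553537
 holes fit [ 0.5399 -0.2539] -23.20541580780183 [5.2266 3.4445 5.3875 6.0711 3.0389 2.1447] 0
plate circle ((0.5091527104377747, 0.24686351418495178), 0.06979361921548843)
 red px 11 242.0 268.54545454545456
 red [0.4464 0.2223] 0.0674192128823907 yaw 21.35925498365286
 holes fit [0.5096 0.2479] 21.429338462022734 [6.7237 6.615  6.8321 6.6535 7.0995 6.9333] 0
cap ((0.5398517847061157, -0.2534938454627991), 0.04802585393190384)
tray ((0.5302547812461853, -0.0023870617151260376), (0.15342436730861664, 0.14556363224983215), 6.50446081161499)
knob top pts 66 [ 0.5389 -0.2522  0.1315]
scene
base z pct [-0.0026 -0.0003  0.0032  0.0869  0.1041]
plate z pct [-0.0027 -0.0003  0.0025  0.0115  0.0173]
tray z pct [-0.0027 -0.0006  0.0012  0.0034  0.018 ]
base circle ((0.5402783751487732, -0.2554086744785309), 0.07386788725852966)
 red px 2 229.0 281.5
 red [ 0.4743 -0.2267] 0.07195224980070243 yaw -23.539383092262003
 holes fit [ 0.5405 -0.256 ] -23.455413306734577 [4.7072 3.6752 0.9766 3.2178 0.7919 2.1423] 0
plate circle ((0.5105157494544983, 0.24483409523963928), 0.06764697283506393)
 red px 0 0 0
cap ((0.5448188185691833, -0.25507038831710815), 0.04993531107902527)
tray ((0.5251663327217102, -0.007187545299530029), (0.17390061914920807, 0.15130117535591125), 6.737837314605713)
knob top pts 108 [ 0.5433 -0.256   0.1315]
```

View pics/crop1.png

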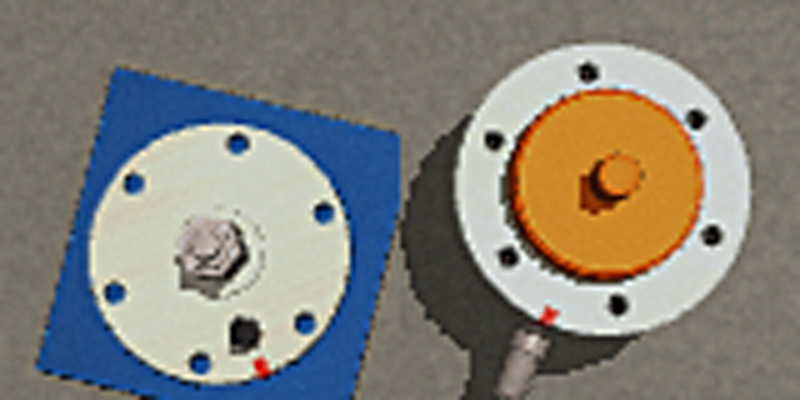

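The crop shows the white plate, six holes, with vent and red mark to its lower right, and the base with spout and red mark below. Base yaw is about -23.4° and plate yaw about +21.4°, and the base circle and reach agree with the sizes given. Now I'll move toward the cap.

Call:
arm_command:
  increments:
    - [1, [0, -0.037, -0.045], 0]
    - [1, [0, -0.037, -0.045], 0]
    - [1, [0, -0.037, -0.045], 0]
    - [1, [0, -0.037, -0.045], 0]
    - [1, [0, -0.037, -0.045], 0]
    - [1, [0, -0.037, -0.045], 0]
    - [1, [0, -0.037, -0.045], 0]
    - [1, [0, -0.037, -0.045], 0]
  force: 40

```text
time: 1.2
tool_pos: [0.3617, 0.1604, 0.23]
orientation: [-1.0, 1.328, 1.001]
contact_force: [2.7, 1.0, 0.8]
grip_width: 0.999
```

```bash
cat >> m.py <<'E'
def go(P,jaw):  # tool-axis shift to world TCP P and jaw yaw (deg, mod 180)
    s=telemetry.observe();R=Ro.from_rotvec(s['orientation']).as_matrix()
    y=np.degrees(np.arctan2(R[1,2],R[0,2]));t=(y-jaw+90)%180-90
    print('t',round(s['time'],2),'tcp',s['tool_pos'],'jaw',round(y,2),'tilt',R[2,0],R[2,2],'q',s['joints'],'F',s['contact_force'],'w',round(s['grip_width'],3))
    print('  shift',R.T@(np.array(P)-s['tool_pos']),'turn',round(np.radians(t),3))
def holes(c,box,h,ctr=None,lo=170,sat=60):
    x,y,w,hh=box;p=cv2.resize(c['pixels'][y:y+hh,x:x+w],None,fx=4,fy=4,interpolation=cv2.INTER_CUBIC)
    hsv=cv2.cvtColor(p,cv2.COLOR_BGR2HSV);m=((hsv[...,2]>lo)&(hsv[...,1]<sat)).astype(np.uint8)*255
    cs,hi=cv2.findContours(m,cv2.RETR_CCOMP,cv2.CHAIN_APPROX_NONE);out=[]
    for k,H in zip(cs,hi[0]):
        a=cv2.contourArea(k)/16
        if H[3]>=0 and 4<a<40:
            M=cv2.moments(k);q=np.array([M['m10'],M['m01']])/M['m00']
            uv=(q+.5)/4-.5+[x,y];P=ray(c,uv,h)[0,:2]
            if ctr is None or .05<np.hypot(*(P-ctr))<.07: out.append(P)
    return np.array(out)
def fitn(P,yaw0,ctr):
    d=P-ctr;k=np.round((np.degrees(np.arctan2(d[:,1],d[:,0]))-yaw0-30)/60).astype(int)%6
    Q=np.full((6,2),np.nan);Q[k]=P;return (*fit(Q),k)
E
python3 - <<'E'
from m import *
go([.540,-.254,.22],73.7)
import math
for n,bb,pb in(('top',(390,195,70,75),(200,212,70,70)),('scene',(190,270,95,85),(345,180,85,65))):
    c=cam(n)
    for b,box,h,ctr,y in(('base',bb,.086,[.54,-.254],-23.4),('plate',pb,.014,[.51,.247],21.4)):
        P=holes(c,box,h,np.array(ctr));
        if len(P)>2: r=fitn(P,y,ctr);print(n,b,r[0],np.degrees(r[1]),r[2],r[3])
        else: print(n,b,P)
E
```

```text
t 1.2 tcp [0.3617 0.1604 0.23  ] jaw 73.99 tilt -0.999999741506592 0.0005903950087781107 q [-0.8022 -0.0122  0.3068  2.151   0.0035  1.0021  0.794 ] F [2.7163 0.9893 0.8063] w 0.999
  shift [ 0.0097 -0.2858 -0.3492] turn 0.005
top base [ 0.539  -0.2534] -23.460194331101455 [0.104  0.2161 0.1797 0.2515 0.1543 0.1636] [3 2 4 1 5 0]
top plate [0.5091 0.2471] 21.575111192272598 [0.0883 0.2914 0.0281 0.0329 0.2079] [3 1 4 0 5]
scene base [ 0.5408 -0.2553] -23.357210253435017 [0.0551 0.0605 0.0999] [5 0 4]
scene plate []
```

Call:
arm_command:
  increments:
    - [1, [0, -0.036, -0.044], 0]
    - [1, [0, -0.036, -0.044], 0]
    - [1, [0, -0.036, -0.044], 0]
    - [1, [0.005, -0.036, -0.044], 0]
    - [1, [0.005, -0.036, -0.044], 0]
    - [1, [0.0, -0.036, -0.044], 0]
    - [1, [0.0, -0.036, -0.044], 0]
    - [1, [0.0, -0.034, -0.041], 0]

```text
time: 2.3
tool_pos: [0.5454, -0.2654, 0.22]
orientation: [-1.002, 1.323, 1.003]
contact_force: [0.6, 0.5, 0.6]
grip_width: 1.0
```

```bash
python3 -c "
from m import *
go([.540,-.254,.108],73.7)"
```

```text
t 2.3 tcp [ 0.5454 -0.2654  0.22  ] jaw 74.17 tilt -0.9999903578382234 0.0036648565071331074 q [-0.0849  0.4599  0.6553  1.6926 -0.3141  1.094   1.9603] F [0.5568 0.5023 0.5671] w 1.0
  shift [0.112  0.0086 0.0091] turn 0.008
```

Call:
arm_command:
  increments:
    - [1, [0.015, 0.0085, 0.009], 0.008]
    - [1, [0.03, 0, 0], 0]
    - [1, [0.03, 0, 0], 0]
    - [1, [0.02, 0, 0], 0]
    - [1, [0.012, 0, 0], 0]
    - [1, [0, 0, 0], 0]

```text
time: 3.05
tool_pos: [0.5398, -0.2545, 0.1078]
orientation: [-0.993, 1.329, 0.996]
contact_force: [0.5, 0.7, 0.4]
grip_width: 1.004
```

```bash
python3 -c "
from m import *
go([.540,-.254,.108],73.7)"
```

```text
t 3.05 tcp [ 0.5398 -0.2545  0.1078] jaw 73.53 tilt -0.9999961580423078 0.002761341726099209 q [-0.0497  0.5785  0.5885  1.8028 -0.4072  0.8836  2.0104] F [0.5375 0.6849 0.3949] w 1.004
  shift [-0.0002 -0.0001  0.0005] turn -0.003
```

Call:
arm_command:
  increments:
    - [0, [0, 0, 0], 0]
    - [0, [0, 0, 0], 0]
    - [0, [0, 0, 0], 0]
    - [0, [0, 0, 0], 0]
    - [0, [0, 0, 0], 0]
    - [0, [0, 0, 0], 0]

```text
time: 3.8
tool_pos: [0.5409, -0.2546, 0.1102]
orientation: [-0.995, 1.327, 0.994]
contact_force: [-0.7, 0.7, -0.7]
grip_width: 0.242
```

Call:
arm_command:
  increments:
    - [0, [-0.02, 0, 0], 0]
    - [0, [-0.04, 0, 0], 0]
    - [0, [-0.04, 0, 0], 0]
    - [0, [0, 0, 0], 0]

```text
time: 4.3
tool_pos: [0.5403, -0.2555, 0.2171]
orientation: [-0.995, 1.327, 0.992]
contact_force: [-0.4, -0.3, -0.8]
grip_width: 0.237
```

```bash
python3 - <<'E'
from m import *
c=cam('top','lift1');X=cloud(c)
hsv=cv2.cvtColor(c['pixels'],cv2.COLOR_BGR2HSV)
print('tray hsv',hsv[240,325],'bench',hsv[290,370],hsv[240,375])
print('rays',ray(c,[[297,212],[352,208],[357,270],[304,276]],.022)[:,:2],ray(c,[[297,212],[352,208],[357,270],[304,276]],.022)[:,:2].mean(0))
p=c['pixels'][195:290,285:370].astype(int);m=((p[...,2]-p[...,0]>10)&(p[...,2]>150)).astype(np.uint8)*255
m=cv2.morphologyEx(m,cv2.MORPH_OPEN,np.ones((3,3)))
cs=max(cv2.findContours(m,cv2.RETR_EXTERNAL,cv2.CHAIN_APPROX_NONE)[0],key=cv2.contourArea)
print('floor',cv2.minAreaRect(ray(c,cs[:,0]+[285,195],.003)[:,:2].astype(np.float32)))
go([.53,-.004,.2],73.7)
s=cam('scene')
a=np.concatenate([cv2.resize(c['pixels'][190:290,285:465],(720,400)),],1);b=s['pixels'][180:380,180:400]
cv2.imwrite('pics/v1.png',np.concatenate([cv2.resize(a,(400,222)),cv2.resize(b,(400,364))],0))
E
```

```text
tray hsv [ 14  28 222] bench [20 32 71] [ 19  32 134]
rays [[ 0.5987  0.077 ]
 [ 0.6106 -0.0704]
 [ 0.4445 -0.084 ]
 [ 0.4275  0.0563]] [ 0.5203 -0.0053]
floor ((0.5196419358253479, -0.0011187344789505005), (0.161882683634758, 0.13829149305820465), 6.590673446655273)
t 4.35 tcp [ 0.5397 -0.2551  0.2155] jaw 73.49 tilt -0.9999931724480803 0.0026324177321017106 q [-0.109   0.4475  0.6618  1.7221 -0.3105  1.0762  1.9365] F [ 0.9273 -0.9511 -0.8945] w 0.242
  shift [0.0159 0.0807 0.2379] turn -0.004
```

View pics/v1.png

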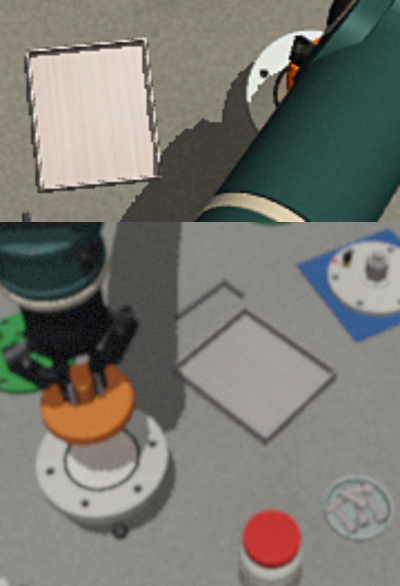

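The cap is lifted in the jaws and the base is clear. The tray centre is (0.520, -0.003), and its inner size of 162 x 138 mm matches.

Call:
arm_command:
  increments:
    - [0, [0, 0.01, 0.026], 0]
    - [0, [0, 0.018, 0.047], 0]
    - [0, [0, 0.018, 0.047], 0]
    - [0, [0, 0.018, 0.047], 0]
    - [0, [0.01, 0.018, 0.047], 0]
    - [0, [0.02, 0.009, 0.022], 0]
    - [0, [0, 0, 0], 0]

```text
time: 5.28
tool_pos: [0.5145, 0.0055, 0.1789]
orientation: [-0.99, 1.338, 1.0]
contact_force: [-0.9, -0.0, -1.2]
grip_width: 0.245
```

```bash
python3 -c "
from m import *
go([.520,-.003,.029],73.7)"
```

```text
t 5.28 tcp [0.5145 0.0055 0.1789] jaw 73.47 tilt -0.9999656476441485 -0.0012197970343599263 q [-0.5724  0.3288  0.6038  1.949  -0.2304  0.94    1.4272] F [-0.8982 -0.0035 -1.1784] w 0.245
  shift [ 0.1498 -0.0089 -0.0064] turn -0.004
```

Call:
arm_command:
  increments:
    - [0, [0.02, -0.009, -0.006], 0]
    - [0, [0.04, 0, 0], 0]
    - [0, [0.04, 0, 0], 0]
    - [0, [0.03, 0, 0], 0]
    - [0, [0.012, 0, 0], 0]
    - [0, [0, 0, 0], 0]

```text
time: 6.02
tool_pos: [0.521, -0.0079, 0.0337]
orientation: [-0.988, 1.341, 0.995]
contact_force: [-0.3, -0.3, -0.3]
grip_width: 0.241
```

```bash
python3 -c "
from m import *
go([.520,-.003,.027],73.7)"
```

```text
t 6.03 tcp [ 0.521  -0.0079  0.0337] jaw 73.22 tilt -0.9999638985049872 -0.003215674348234443 q [-0.4302  0.5732  0.4813  2.0136 -0.4203  0.6606  1.6026] F [-0.2646 -0.2904 -0.3393] w 0.241
  shift [0.0067 0.0023 0.0044] turn -0.008
```

Call:
arm_command:
  increments:
    - [0, [0.004, 0.002, 0.004], 0]
    - [0, [0.003, 0, 0], 0]
    - [0, [0.001, 0, 0], 0]

```text
time: 6.4
tool_pos: [0.5217, -0.0031, 0.0276]
orientation: [-0.989, 1.338, 0.994]
contact_force: [0.1, -0.7, -0.7]
grip_width: 0.241
```

Call:
arm_command:
  increments:
    - [0, [0.0015, 0, 0], 0]
    - [0, [0.001, 0, 0], 0]

```text
time: 6.65
tool_pos: [0.5218, -0.0031, 0.0268]
orientation: [-0.988, 1.336, 0.994]
contact_force: [-12.5, 0.2, 31.7]
grip_width: 0.243
```

Contact with the tray floor is felt. Releasing and rising.

Call:
arm_command:
  increments:
    - [0, [-0.0005, 0, 0], 0]
    - [1, [0, 0, 0], 0]
    - [1, [0, 0, 0], 0]
    - [1, [0, 0, 0], 0]
    - [1, [-0.03, 0, 0], 0]
    - [1, [-0.06, 0, 0], 0]
    - [1, [-0.06, 0, 0], 0]
    - [1, [0, 0, 0], 0]

```text
time: 7.65
tool_pos: [0.5224, -0.0035, 0.1817]
orientation: [-0.988, 1.338, 0.994]
contact_force: [-0.9, 0.2, -0.7]
grip_width: 0.998
```

```bash
python3 -c "
from m import *
go([.5105,.246,.16],111.57)
s=cam('scene')
cv2.imwrite('pics/v2.png',cv2.resize(s['pixels'][150:390,180:480],(750,600)))"
```

```text
t 7.65 tcp [ 0.5224 -0.0035  0.1817] jaw 73.2 tilt -0.999985553067393 -0.000861368170479937 q [-0.5677  0.3422  0.625   1.9304 -0.2445  0.9499  1.452 ] F [-0.8769  0.1941 -0.7347] w 0.998
  shift [0.022  0.0834 0.2355] turn -0.67
```

View pics/v2.png

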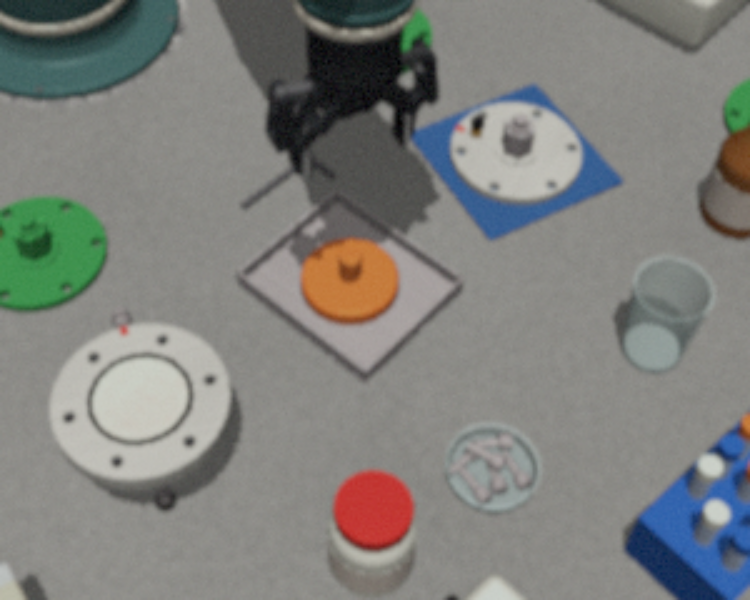

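The cap sits in the tray, knob up (crop pixel about (350,280)), and all six base threads are visible. Moving to the plate.

Call:
arm_command:
  increments:
    - [1, [0, 0.015, 0.044], 0]
    - [1, [0, 0.018, 0.05], 0]
    - [1, [0, 0.018, 0.05], 0]
    - [1, [0, 0.018, 0.05], 0]
    - [1, [0, 0.013, 0.04], 0]
    - [1, [0, 0, 0], -0.17]
    - [1, [0, 0, 0], -0.17]
    - [1, [0, 0, 0], -0.17]

```text
time: 8.7
tool_pos: [0.5051, 0.2517, 0.1685]
orientation: [-1.371, 1.111, 1.392]
contact_force: [0.1, -0.4, 0.1]
grip_width: 0.999
```

```bash
python3 - <<'E'
from m import *
go([.5105,.246,.16],111.57)
c=cam('scene');P=holes(c,(190,270,95,85),.086,np.array([.5405,-.255]));r=fitn(P,-23.4,[.5405,-.255]);print('scene base',r[0],np.degrees(r[1]),r[2],r[3])
c=cam('top');P=holes(c,(390,195,70,75),.086,np.array([.539,-.2534]));r=fitn(P,-23.4,[.539,-.2534]);print('top base',r[0],np.degrees(r[1]),r[2],r[3])
E
```

```text
t 8.7 tcp [0.5051 0.2517 0.1685] jaw 103.23 tilt -0.9997510246595608 -0.0022418520898908334 q [-0.8387  0.4137  0.4101  1.8224 -0.1992  0.9683  1.4593] F [ 0.0784 -0.4324  0.1201] w 0.999
  shift [ 0.0085 -0.0042 -0.0068] turn -0.146
scene base [ 0.5408 -0.2553] -23.259019996508712 [0.1212 0.1067 0.0957 0.1433 0.044  0.1001] [5 0 4 1 3 2]
top base [ 0.539  -0.2534] -23.461587766908703 [0.1749 0.2079 0.1751 0.2251 0.1753 0.1935] [3 2 4 1 5 0]
```

Call:
arm_command:
  increments:
    - [1, [0, -0.004, -0.0065], -0.146]
    - [1, [0, 0, 0], 0]
    - [1, [0, 0, 0], 0]

```text
time: 9.18
tool_pos: [0.5097, 0.2454, 0.1665]
orientation: [-1.461, 1.038, 1.488]
contact_force: [-0.5, 0.1, -0.2]
grip_width: 1.003
```

```bash
python3 -c "
from m import *
go([.5105,.246,.020],111.57)
R=Ro.from_rotvec(telemetry.observe()['orientation']).as_matrix();print(R[:,0])"
```

```text
t 9.18 tcp [0.5097 0.2454 0.1665] jaw 110.67 tilt -0.9996751007927938 0.0007805187721251772 q [-0.8031  0.4172  0.3833  1.8174 -0.1886  0.9682  1.5933] F [-0.467   0.1295 -0.1803] w 1.003
  shift [ 0.1464 -0.0047  0.0002] turn -0.016
[-0.0241 -0.0083 -0.9997]
```

The tool has tilted about 1.5° during the fast turn. I'll test whether turning back fast and returning slowly levels it.

Call:
arm_command:
  increments:
    - [1, [0, 0, 0], 0.17]
    - [1, [0, 0, 0], 0.17]
    - [1, [0, 0, 0], 0.17]
    - [1, [0, 0, 0], 0]
    - [1, [0, 0, 0], 0]

```text
time: 9.8
tool_pos: [0.5085, 0.2464, 0.1657]
orientation: [-1.075, 1.313, 1.091]
contact_force: [0.2, -0.4, 0.6]
grip_width: 1.001
```

```bash
python3 -c "
from m import *
go([.5105,.246,.020],111.57)
R=Ro.from_rotvec(telemetry.observe()['orientation']).as_matrix();print(R[:,0],R[2]*57.3)"
```

```text
t 9.8 tcp [0.5085 0.2464 0.1657] jaw 79.93 tilt -0.9996457921713833 -0.012883321042029716 q [-0.8942  0.4347  0.4992  1.8217 -0.2494  0.9746  1.1076] F [ 0.2031 -0.4315  0.6469] w 1.001
  shift [ 0.1456 -0.0054  0.0018] turn -0.552
[-0.0252 -0.0086 -0.9996] [-57.2797   1.3344  -0.7382]
```

Call:
arm_command:
  increments:
    - [1, [0, -0.015, -0.045], 0]
    - [1, [0, -0.015, -0.045], 0]
    - [1, [0, -0.015, -0.045], 0]
    - [1, [0, 0, 0], 0.17]
    - [1, [0, 0, 0], 0.17]
    - [1, [0, 0, 0], 0]
    - [1, [0, 0, 0], 0]

```text
time: 10.68
tool_pos: [0.5302, 0.1015, 0.1665]
orientation: [-0.828, 1.432, 0.838]
contact_force: [-0.2, -0.4, 0.0]
grip_width: 0.997
```

```bash
python3 -c "
from m import *
go([.5105,.246,.17],111.57)
R=Ro.from_rotvec(telemetry.observe()['orientation']).as_matrix();print(R[:,0],R[2]*57.3)"
```

```text
t 10.68 tcp [0.5302 0.1015 0.1665] jaw 61.11 tilt -0.9996738305351242 -0.018455657164226646 q [-0.7417  0.4096  0.6187  1.8869 -0.2814  0.9597  1.0735] F [-0.216  -0.4179  0.0397] w 0.997
  shift [-0.0041  0.0872  0.1169] turn -0.881
[-0.0244 -0.0076 -0.9997] [-57.2813   1.0115  -1.0575]
```

Call:
arm_command:
  increments:
    - [1, [0, 0, 0], -0.15]
    - [1, [0, 0, 0], -0.17]
    - [1, [0, 0, 0], -0.17]
    - [1, [0, 0, 0], -0.17]
    - [1, [0, 0, 0], -0.15]
    - [1, [0, 0, 0], 0]

```text
time: 11.42
tool_pos: [0.53, 0.1031, 0.1666]
orientation: [-1.457, 1.04, 1.485]
contact_force: [0.2, -0.2, 0.3]
grip_width: 0.999
```

```bash
python3 -c "
from m import *
go([.5105,.246,.17],111.57)
R=Ro.from_rotvec(telemetry.observe()['orientation']).as_matrix();print(R[:,0],R[2]*57.3)"
```

```text
t 11.43 tcp [0.53   0.1031 0.1666] jaw 110.39 tilt -0.999688455054043 0.0018585028263698733 q [-0.597   0.3772  0.4285  1.8823 -0.187   0.9469  1.8451] F [ 0.2159 -0.2111  0.2772] w 0.999
  shift [-0.0039 -0.0314  0.1408] turn -0.021
[-0.024  -0.0069 -0.9997] [-57.2821   1.4262   0.1065]
```

Call:
arm_command:
  increments:
    - [1, [0, -0.008, 0.036], -0.02]
    - [1, [0, -0.008, 0.036], 0]
    - [1, [0, -0.008, 0.036], 0]
    - [1, [0, -0.007, 0.032], 0]
    - [1, [0, 0, 0], 0]
    - [1, [0, 0, 0], 0]

```text
time: 12.18
tool_pos: [0.508, 0.2489, 0.1662]
orientation: [-1.463, 1.034, 1.491]
contact_force: [0.2, -0.1, -0.1]
grip_width: 1.002
```

```bash
python3 -c "
from m import *
go([.5105,.246,.02],111.57)
R=Ro.from_rotvec(telemetry.observe()['orientation']).as_matrix();print(R[:,0],R[2]*57.3)"
```

```text
t 12.18 tcp [0.508  0.2489 0.1662] jaw 110.87 tilt -0.9997031919343713 0.0019376641247117743 q [-0.8035  0.4159  0.3753  1.8183 -0.1861  0.9659  1.5878] F [ 0.1624 -0.0843 -0.1137] w 1.002
  shift [ 0.1462 -0.0048 -0.0039] turn -0.012
[-0.0234 -0.0068 -0.9997] [-57.283    1.3915   0.111 ]
```

The tilt is constant at 1.4° and turns don't change it. I'll go on and descend to the boss.

Call:
arm_command:
  increments:
    - [1, [0.02, -0.005, -0.004], -0.012]
    - [1, [0.04, 0, 0], 0]
    - [1, [0.035, 0, 0], 0]
    - [1, [0.025, 0, 0], 0]
    - [1, [0, 0, 0], 0]

```text
time: 12.8
tool_pos: [0.5129, 0.2405, 0.0396]
orientation: [-1.468, 1.033, 1.494]
contact_force: [-0.3, 0.7, 1.5]
grip_width: 1.0
```

```bash
python3 -c "
from m import *
go([.5105,.246,.02],111.57)
R=Ro.from_rotvec(telemetry.observe()['orientation']).as_matrix();print(R[:,0],R[2]*57.3)"
```

```text
t 12.8 tcp [0.5129 0.2405 0.0396] jaw 111.18 tilt -0.999681308690042 0.0003253700792067993 q [-0.736   0.6     0.316   1.8818 -0.2716  0.7272  1.6776] F [-0.3338  0.7363  1.5443] w 1.0
  shift [ 0.0196 -0.0003  0.006 ] turn -0.007
[-0.0237 -0.0088 -0.9997] [-57.2817   1.4464   0.0186]
```

Call:
arm_command:
  increments:
    - [1, [0.006, 0, 0.006], -0.007]
    - [1, [0.008, 0, 0], 0]
    - [1, [0.004, 0, 0], 0]
    - [1, [0, 0, 0], 0]

```text
time: 13.3
tool_pos: [0.5115, 0.2462, 0.0223]
orientation: [-1.473, 1.026, 1.497]
contact_force: [0.6, -0.1, 1.1]
grip_width: 1.004
```

```bash
python3 -c "
from m import *
go([.5105,.246,.02],111.57)
R=Ro.from_rotvec(telemetry.observe()['orientation']).as_matrix();print(R[:,0],R[2]*57.3)
s=cam('scene')
cv2.imwrite('pics/v3.png',cv2.resize(s['pixels'][160:260,330:450],(720,600)))"
```

```text
t 13.3 tcp [0.5115 0.2462 0.0223] jaw 111.56 tilt -0.9997476929307321 0.0008464274194840971 q [-0.7353  0.6279  0.3026  1.8844 -0.2827  0.6936  1.6829] F [ 0.561  -0.1116  1.1194] w 1.004
  shift [0.0024 0.0009 0.0002] turn -0.0
[-0.0212 -0.0075 -0.9997] [-57.2855   1.2862   0.0485]
```

View pics/v3.png

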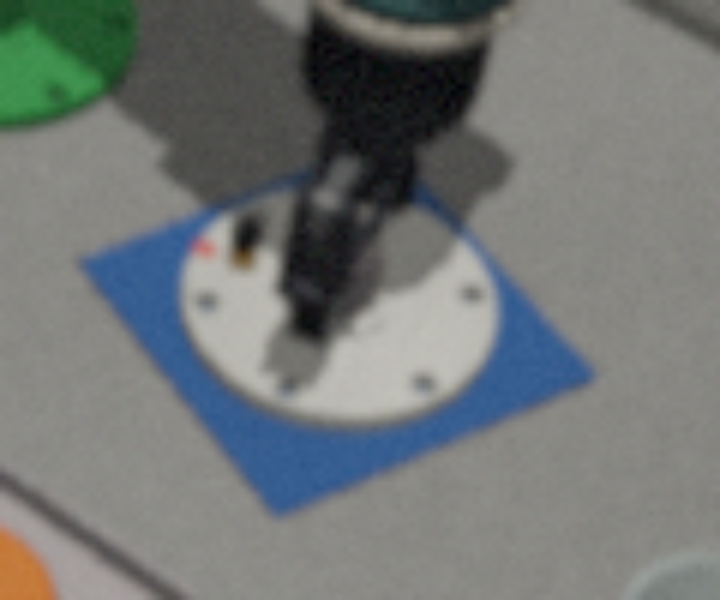

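The fingers straddle the boss clear of the vent (crop pixel about (245,235)). Closing firmly.

Call:
arm_command:
  increments:
    - [0, [0.002, 0.001, 0], 0]
    - [0, [0, 0, 0], 0]
    - [0, [0, 0, 0], 0]
    - [0, [0, 0, 0], 0]
    - [0, [0, 0, 0], 0]
    - [0, [0, 0, 0], 0]
  force: 100

```text
time: 14.1
tool_pos: [0.511, 0.2461, 0.0213]
orientation: [-1.473, 1.025, 1.496]
contact_force: [-0.1, -0.2, 1.1]
grip_width: 0.328
```

```bash
python3 -c "
from m import *
go([.5105,.246,.02],111.57)
R=Ro.from_rotvec(telemetry.observe()['orientation']).as_matrix();print(R[:,0],R[2]*57.3)"
```

```text
t 14.1 tcp [0.511  0.2461 0.0213] jaw 111.55 tilt -0.9997827266984571 0.0012078586921036305 q [-0.7348  0.6282  0.3016  1.887  -0.2838  0.689   1.6838] F [-0.1205 -0.1742  1.0906] w 0.328
  shift [0.0014 0.0005 0.0001] turn -0.0
[-0.0198 -0.0065 -0.9998] [-57.2876   1.1924   0.0692]
```

Call:
arm_command:
  increments:
    - [0, [-0.02, 0, 0], 0]
    - [0, [-0.045, 0, 0], 0]
    - [0, [-0.05, 0, 0], 0]
    - [0, [-0.04, 0, 0], 0]
    - [0, [0, 0, 0], 0]

```text
time: 14.72
tool_pos: [0.5135, 0.2461, 0.1847]
orientation: [-1.472, 1.027, 1.496]
contact_force: [0.1, 0.2, -4.7]
grip_width: 0.329
```

```bash
python3 -c "
from m import *
go([.54,-.2545,.18],66.6)
R=Ro.from_rotvec(telemetry.observe()['orientation']).as_matrix();print(R[:,0],R[2]*57.3)
c=cam('top')
for h in (.155,):
  P=holes(c,(190,200,100,100),h);print(P)
"
```

```text
t 14.72 tcp [0.5135 0.2461 0.1847] jaw 111.49 tilt -0.9997590514949766 0.000836127340669568 q [-0.8055  0.3993  0.3881  1.7956 -0.1782  1.003   1.6004] F [ 0.1098  0.2215 -4.6951] w 0.329
  shift [ 0.0078  0.1585 -0.4756] turn 0.783
[-0.0207 -0.0073 -0.9998] [-57.2862   1.2569   0.0479]
[[0.4764 0.202 ]
 [0.537  0.1931]]
```

Call:
arm_command:
  increments:
    - [0, [0, 0.008, -0.023], 0]
    - [0, [0, 0.0145, -0.0435], 0]
    - [0, [0, 0.0145, -0.0435], 0]
    - [0, [0, 0.0145, -0.0435], 0]
    - [0, [0, 0.0145, -0.0435], 0]
    - [0, [0, 0.0145, -0.0435], 0]
    - [0, [0, 0.0145, -0.0435], 0]
    - [0, [0, 0.008, -0.023], 0]

```text
time: 15.78
tool_pos: [0.5228, -0.0862, 0.1771]
orientation: [-1.468, 1.039, 1.513]
contact_force: [-0.1, 0.6, -4.7]
grip_width: 0.333
```

```bash
python3 -c "
from m import *
go([.54,-.2545,.18],66.6)
R=Ro.from_rotvec(telemetry.observe()['orientation']).as_matrix();print(R[:,0],R[2]*57.3)
"
```

```text
t 15.78 tcp [ 0.5228 -0.0862  0.1771] jaw 111.73 tilt -0.9991773998577704 0.0028192951051561055 q [-0.325   0.3632  0.5166  1.8918 -0.1909  0.9758  2.2272] F [-0.0932  0.6461 -4.6787] w 0.333
  shift [-0.0015  0.0464 -0.1627] turn 0.788
[-0.0386 -0.0124 -0.9992] [-57.2529   2.318    0.1615]
```

Call:
arm_command:
  increments:
    - [0, [-0.002, 0.009, -0.03], 0]
    - [0, [-0.002, 0.009, -0.03], 0]
    - [0, [-0.002, 0.009, -0.03], 0]
    - [0, [-0.002, 0.009, -0.03], 0]
    - [0, [0, 0.006, -0.02], 0]
    - [0, [0, 0, 0], 0]
    - [0, [0, 0, 0], 0.15]
    - [0, [0, 0, 0], 0.15]

```text
time: 16.77
tool_pos: [0.5288, -0.2359, 0.1769]
orientation: [-1.237, 1.223, 1.298]
contact_force: [0.0, -0.4, -5.8]
grip_width: 0.332
```

```bash
python3 -c "
from m import *
go([.54,-.2545,.18],66.6)
R=Ro.from_rotvec(telemetry.observe()['orientation']).as_matrix();print(R[:,0],R[2]*57.3)
"
```

```text
t 16.77 tcp [ 0.5288 -0.2359  0.1769] jaw 93.91 tilt -0.9983683521747344 -0.0050577045485364625 q [-0.1153  0.4814  0.6168  1.7634 -0.2773  1.0409  2.2398] F [ 0.0431 -0.3988 -5.8009] w 0.332
  shift [-0.0035 -0.0097 -0.0193] turn 0.477
[-0.0564 -0.0089 -0.9984] [-57.2065   3.2591  -0.2898]
```

Call:
arm_command:
  increments:
    - [0, [-0.003, -0.04, 0], 0]
    - [0, [-0.003, -0.04, 0], 0]
    - [0, [0, -0.03, 0], 0]

```text
time: 17.15
tool_pos: [0.6389, -0.2252, 0.1738]
orientation: [-1.231, 1.226, 1.301]
contact_force: [-0.7, -0.3, -4.1]
grip_width: 0.335
```

```bash
python3 -c "
from m import *
go([.54,-.2545,.18],66.6)
R=Ro.from_rotvec(telemetry.observe()['orientation']).as_matrix();print(R[:,0],R[2]*57.3)
"
```

```text
t 17.15 tcp [ 0.6389 -0.2252  0.1738] jaw 93.75 tilt -0.9980997698077291 -0.0018772400180400717 q [-0.0922  0.6592  0.5757  1.4884 -0.3409  1.1567  2.1783] F [-0.6802 -0.2707 -4.1371] w 0.335
  shift [ 0.0001  0.1008 -0.0228] turn 0.474
[-0.0613 -0.0059 -0.9981] [-57.1911   3.5291  -0.1076]
```

Call:
arm_command:
  increments:
    - [0, [0, 0.014, -0.003], 0]
    - [0, [0, 0.014, -0.003], 0]
    - [0, [0, 0.014, -0.003], 0]
    - [0, [0, 0.014, -0.003], 0]
    - [0, [0, 0.014, -0.003], 0]
    - [0, [0, 0.014, -0.003], 0]

```text
time: 17.9
tool_pos: [0.5511, -0.2469, 0.1765]
orientation: [-1.229, 1.226, 1.307]
contact_force: [0.4, 0.3, -3.2]
grip_width: 0.329
```

```bash
python3 -c "
from m import *
go([.54,-.2545,.18],66.6)
R=Ro.from_rotvec(telemetry.observe()['orientation']).as_matrix();print(R[:,0],R[2]*57.3)
"
```

```text
t 17.9 tcp [ 0.5511 -0.2469  0.1765] jaw 93.88 tilt -0.9978443487347712 0.0005817438532020602 q [-0.0863  0.5316  0.6075  1.6906 -0.2969  1.0792  2.2519] F [ 0.3961  0.3184 -3.1922] w 0.329
  shift [-0.0027  0.0118 -0.0068] turn 0.476
[-0.0655 -0.0039 -0.9978] [-57.1765   3.7602   0.0333]
```

Call:
arm_command:
  increments:
    - [0, [0, 0, 0], 0.12]
    - [0, [0, 0, 0], 0.12]
    - [0, [0, 0, 0], 0.12]
    - [0, [0, 0, 0], 0.11]
    - [0, [0, 0, 0], 0]

```text
time: 18.52
tool_pos: [0.5474, -0.2488, 0.178]
orientation: [-0.876, 1.435, 0.929]
contact_force: [0.2, -0.7, -4.0]
grip_width: 0.335
```

```bash
python3 -c "
from m import *
go([.54,-.2545,.18],66.6)
R=Ro.from_rotvec(telemetry.observe()['orientation']).as_matrix();print(R[:,0],R[2]*57.3)
c=cam('scene');t=cam('top')
cv2.imwrite('pics/v4.png',np.concatenate([cv2.resize(c['pixels'][200:360,150:310],(400,400)),cv2.resize(t['pixels'][170:290,370:490],(400,400))],1))
"
```

```text
t 18.52 tcp [ 0.5474 -0.2488  0.178 ] jaw 66.07 tilt -0.9979703520957022 -0.02873842455162079 q [-0.1611  0.5562  0.7249  1.7003 -0.3675  1.0924  1.831 ] F [ 0.1656 -0.6536 -3.9705] w 0.335
  shift [-0.0015  0.0045 -0.0083] turn -0.009
[-0.0636 -0.0032 -0.998 ] [-57.1837   3.2562  -1.6467]
```

View pics/v4.png

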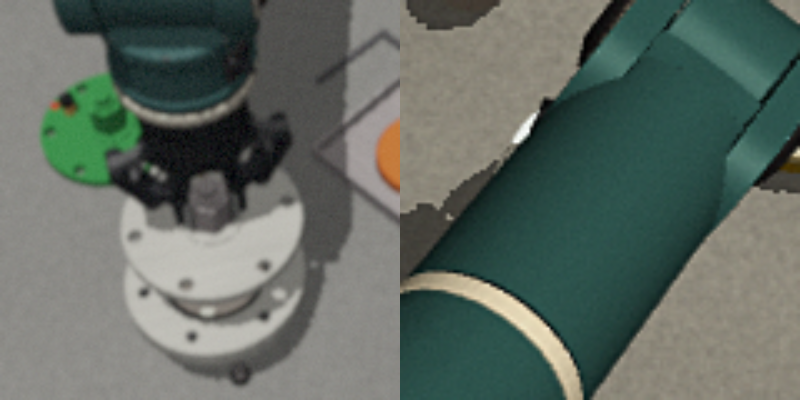

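The left half shows the plate above the base, seal and threads visible under it. The right half shows the arm hiding the plate from the top camera. The tool's tilt has drifted to 3.7°, so I'll test combined shift and turn moves at safe height to bring it back.

Call:
arm_command:
  increments:
    - [0, [0, 0.012, 0.027], -0.15]
    - [0, [0, 0.008, 0.029], -0.15]
    - [0, [0, 0.004, 0.03], -0.15]
    - [0, [0, 0, 0.03], -0.15]

```text
time: 19.12
tool_pos: [0.5438, -0.1286, 0.1781]
orientation: [-1.329, 1.149, 1.409]
contact_force: [1.2, 1.7, -4.0]
grip_width: 0.33
```

```bash
cat >> m.py <<'E'
def tl():
    R=Ro.from_rotvec(telemetry.observe()['orientation']).as_matrix();print('axis',R[:,0],'tool tilt deg',R[2,1:]*57.3)
E
python3 -c "
from m import *
go([.54,-.2545,.18],66.6);tl()"
```

```text
t 19.12 tcp [ 0.5438 -0.1286  0.1781] jaw 101.86 tilt -0.9980267362794268 0.00834893010429813 q [-0.2784  0.4401  0.5758  1.8036 -0.2488  1.0365  2.173 ] F [ 1.1904  1.7413 -4.0144] w 0.33
  shift [-0.001   0.0297 -0.1224] turn 0.615
axis [-0.0626 -0.0046 -0.998 ] tool tilt deg [3.5659 0.4784]
```

Call:
arm_command:
  increments:
    - [0, [-0.025, -0.03, -0.006], 0]
    - [0, [-0.025, -0.05, -0.01], 0]
    - [0, [-0.025, -0.05, -0.01], 0]
    - [0, [-0.025, -0.05, -0.01], 0]
    - [0, [-0.02, -0.05, -0.01], 0]
    - [0, [-0.01, -0.05, -0.01], 0]

```text
time: 19.88
tool_pos: [0.8264, -0.1202, 0.2923]
orientation: [-1.341, 1.135, 1.423]
contact_force: [1.2, -0.0, -4.5]
grip_width: 0.332
```

```bash
python3 -c "
from m import *
go([.54,-.2545,.18],66.6);tl()"
```

```text
t 19.88 tcp [ 0.8264 -0.1202  0.2923] jaw 102.92 tilt -0.9981387283779038 0.011777350714838764 q [-0.0799  0.9078  0.5204  0.7435 -0.3849  1.6194  2.0603] F [ 1.2468 -0.0214 -4.4791] w 0.332
  shift [ 0.1298  0.3019 -0.0682] turn 0.634
axis [-0.061  -0.0019 -0.9981] tool tilt deg [3.4286 0.6748]
```

Call:
arm_command:
  increments:
    - [0, [-0.01, -0.045, -0.008], 0]
    - [0, [-0.01, -0.045, -0.008], 0]
    - [0, [-0.01, -0.03, -0.006], 0]

```text
time: 20.25
tool_pos: [0.8947, -0.1177, 0.3048]
orientation: [-1.348, 1.128, 1.404]
contact_force: [1.4, -0.7, -4.5]
grip_width: 0.331
```

```bash
python3 -c "
from m import *
go([.54,-.2545,.18],66.6);tl()"
```

```text
t 20.25 tcp [ 0.8947 -0.1177  0.3048] jaw 102.6 tilt -0.9990704161040423 0.006604844574045393 q [ 0.0665  1.1904  0.5321  0.1167 -0.5034  1.8923  1.9215] F [ 1.3987 -0.7445 -4.5363] w 0.331
  shift [ 0.1403  0.3703 -0.0569] turn 0.628
axis [-0.043  -0.0029 -0.9991] tool tilt deg [2.4409 0.3785]
```

Call:
arm_command:
  increments:
    - [0, [-0.005, -0.035, -0.006], 0]
    - [0, [-0.005, -0.035, -0.006], 0]

```text
time: 20.5
tool_pos: [0.9043, -0.1189, 0.3012]
orientation: [-1.353, 1.113, 1.378]
contact_force: [-0.3, -1.2, -3.9]
grip_width: 0.332
```

```bash
python3 -c "
from m import *
go([.54,-.2545,.2],66.6);tl()"
```

```text
t 20.5 tcp [ 0.9043 -0.1189  0.3012] jaw 102.09 tilt -0.9998400046015787 0.004036770858600547 q [ 0.0733  1.2278  0.9562  0.0731 -0.9342  1.8888  1.9184] F [-0.3272 -1.1624 -3.9488] w 0.332
  shift [ 0.1077  0.3828 -0.0567] turn 0.619
axis [-0.0179  0.0003 -0.9998] tool tilt deg [0.9985 0.2313]
```

Call:
arm_command:
  increments:
    - [0, [0.004, 0.02, -0.003], 0]
    - [0, [0.008, 0.04, -0.006], 0]
    - [0, [0.01, 0.045, -0.006], 0]
    - [0, [0.014, 0.045, -0.007], 0]
    - [0, [0.014, 0.045, -0.007], 0]
    - [0, [0.014, 0.045, -0.007], 0]
    - [0, [0.014, 0.045, -0.007], 0]
    - [0, [0.014, 0.045, -0.007], 0]

```text
time: 21.5
tool_pos: [0.6295, -0.2282, 0.2198]
orientation: [-1.37, 1.102, 1.388]
contact_force: [0.2, -2.3, -4.3]
grip_width: 0.333
```

```bash
python3 -c "
from m import *
go([.54,-.2545,.18],66.6);tl()"
```

```text
t 21.5 tcp [ 0.6295 -0.2282  0.2198] jaw 103.19 tilt -0.9998970759432411 0.0013097423318692292 q [-0.3811  0.7954  1.1375  1.5172 -0.7241  1.3138  2.6368] F [ 0.1601 -2.3014 -4.2841] w 0.333
  shift [ 0.0411  0.0926 -0.0052] turn 0.639
axis [-0.0142 -0.002  -0.9999] tool tilt deg [0.8187 0.075 ]
```

Call:
arm_command:
  increments:
    - [0, [0, 0, 0], 0.15]
    - [0, [0, 0, 0], 0.16]
    - [0, [0, 0, 0], 0.16]
    - [0, [0, 0, 0], 0.15]
    - [0, [0, 0, 0], 0]

```text
time: 22.12
tool_pos: [0.6252, -0.2298, 0.2188]
orientation: [-0.902, 1.384, 0.92]
contact_force: [0.5, 0.2, -4.6]
grip_width: 0.33
```

```bash
python3 -c "
from m import *
go([.54,-.2545,.15],66.6);tl()"
```

```text
t 22.12 tcp [ 0.6252 -0.2298  0.2188] jaw 67.07 tilt -0.9998689871478788 -0.003489773884940428 q [-0.4021  0.8363  1.2073  1.5263 -0.7837  1.3472  2.0542] F [ 0.4967  0.1596 -4.6064] w 0.33
  shift [ 0.0701  0.0677 -0.0557] turn 0.008
axis [-0.0159  0.0029 -0.9999] tool tilt deg [ 0.9057 -0.2   ]
```

Call:
arm_command:
  increments:
    - [0, [0.005, 0.012, -0.01], 0]
    - [0, [0.008, 0.017, -0.014], 0]
    - [0, [0.008, 0.017, -0.014], 0]
    - [0, [0.008, 0.015, -0.012], 0]

```text
time: 22.62
tool_pos: [0.548, -0.2529, 0.19]
orientation: [-0.921, 1.375, 0.94]
contact_force: [0.5, -0.8, -4.7]
grip_width: 0.331
```

```bash
python3 -c "
from m import *
go([.54,-.2545,.15],66.6);tl()"
```

```text
t 22.62 tcp [ 0.548  -0.2529  0.19  ] jaw 68.54 tilt -0.999871806097582 -0.0025944609653119066 q [-0.4139  0.7626  1.2119  1.7237 -0.75    1.2246  2.1927] F [ 0.4646 -0.8174 -4.721 ] w 0.331
  shift [ 0.0401  0.0063 -0.0043] turn 0.034
axis [-0.0157  0.0034 -0.9999] tool tilt deg [ 0.9053 -0.1487]
```

Call:
arm_command:
  increments:
    - [0, [0.01, 0.006, -0.004], 0.034]
    - [0, [0.016, 0, 0], 0]
    - [0, [0.016, 0, 0], 0]
    - [0, [0.008, 0, 0], 0]
    - [0, [0, 0, 0], 0]

```text
time: 23.25
tool_pos: [0.5407, -0.2535, 0.1359]
orientation: [-0.899, 1.384, 0.921]
contact_force: [0.5, 0.8, -6.0]
grip_width: 0.33
```

```bash
python3 -c "
from m import *
go([.54,-.2545,.125],66.6);tl()
c=cam('scene');t=cam('top')
cv2.imwrite('pics/v5.png',np.concatenate([cv2.resize(c['pixels'][240:360,180:300],(600,600),interpolation=cv2.INTER_CUBIC),cv2.resize(t['pixels'][190:270,385:465],(200,200))[:,:].repeat(3,0)],1))
z=telemetry.observe()['tool_pos'][2];h=z-.0173+.01
P=holes(c,(180,240,120,120),h,np.array([.542,-.256]));print(h,P);
if len(P)>2: r=fitn(P,-23.4,[.542,-.256]);print(r[0],np.degrees(r[1]),r[2:])
"
```

```text
t 23.25 tcp [ 0.5407 -0.2535  0.1359] jaw 66.99 tilt -0.9998565565331696 -0.0021150117672013025 q [-0.3861  0.8116  1.1574  1.7811 -0.813   1.1399  2.2163] F [ 0.4637  0.8155 -5.9702] w 0.33
  shift [ 0.0109  0.0001 -0.0012] turn 0.007
axis [-0.0163  0.0046 -0.9999] tool tilt deg [ 0.9629 -0.1212]
0.1293569518137416 [[ 0.5771 -0.3022]
 [ 0.6004 -0.247 ]
 [ 0.5167 -0.3092]]
[ 0.5409 -0.2541] -23.31014983844713 (array([0.058 , 0.3977, 0.3984]), array([5, 0, 4]))
```

View pics/v5.png

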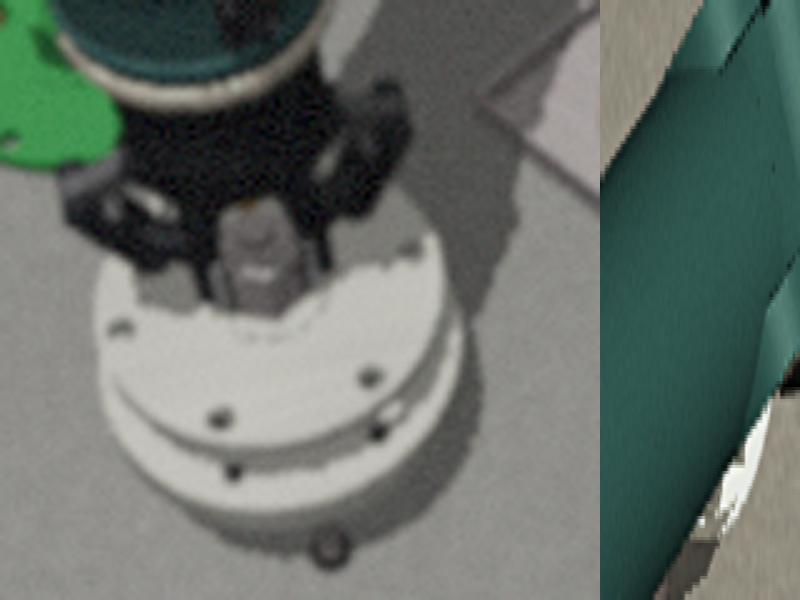

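The plate's hole tops fit to centre (0.5409, -0.2541), yaw -23.3°. The base threads from the same camera are at (0.5408, -0.2553), yaw -23.3°. I'll correct 1 mm and come lower.

Call:
arm_command:
  increments:
    - [0, [0.006, -0.0005, -0.001], 0]
    - [0, [0.006, 0, 0], 0]
    - [0, [0.004, 0, 0], 0]
    - [0, [0, 0, 0], 0]

```text
time: 23.85
tool_pos: [0.5411, -0.2549, 0.1202]
orientation: [-0.901, 1.383, 0.919]
contact_force: [-0.3, -0.3, -4.5]
grip_width: 0.335
```

```bash
cat > chk.py <<'E'
from m import *
go([.54,-.2545,.1135],66.6);tl()
z=telemetry.observe()['tool_pos'][2]
cs=[cam('scene') for _ in range(3)];c=cs[0]
X=np.nanmean([cloud(k) for k in cs],0)
hsv=cv2.cvtColor(c['pixels'],cv2.COLOR_BGR2HSV)
w=(hsv[...,1]<60)&(hsv[...,2]>150)
r=np.hypot(X[...,0]-.541,X[...,1]+.255)
def plane(m,n):
    Q=X[m]
    for _ in range(4):
        A=np.c_[Q[:,:2]-[.541,-.255],np.ones(len(Q))];k,*_=np.linalg.lstsq(A,Q[:,2],rcond=None);e=Q[:,2]-A@k;Q=Q[abs(e)<max(2*e.std(),.001)]
    print(n,len(Q),'tilt deg',np.degrees(k[:2]),'z',k[2],'sd',e.std())
    return k
plane(w&(r<.068)&(abs(X[...,2]-(z-.0073))<.007),'plate top');plane(w&(r<.074)&(abs(X[...,2]-.086)<.005),'base face')
h=z-.0173+.01
for dh in(-.002,0,.002):
    P=holes(c,(180,240,120,120),h+dh,np.array([.541,-.255]));
    if len(P)>1: f=fitn(P,-23.4,[.541,-.255]);print('plate h',round(h+dh,4),f[0],np.degrees(f[1]),f[2:])
E
python3 chk.py
```

```text
t 23.85 tcp [ 0.5411 -0.2549  0.1202] jaw 67.0 tilt -0.999889501707685 -0.001835761608963593 q [-0.3728  0.828   1.1368  1.7899 -0.8334  1.1153  2.2302] F [-0.3128 -0.2589 -4.4626] w 0.335
  shift [ 0.0067  0.0011 -0.    ] turn 0.007
axis [-0.0143  0.0041 -0.9999] tool tilt deg [ 0.8453 -0.1052]
plate top 1298 tilt deg [ 0.1743 -0.2704] z 0.11276018504550413 sd 0.0006929880008146192
base face 350 tilt deg [ 0.0018 -0.064 ] z 0.0855468935853002 sd 0.0006939502787801568
plate h 0.1109 [ 0.5395 -0.255 ] -22.98483704583205 (array([0.0886, 0.0152, 0.0786]), array([5, 0, 4]))
plate h 0.1129 [ 0.5406 -0.2554] -22.984837045832077 (array([0.0416, 0.1235, 0.0826]), array([5, 0, 4]))
plate h 0.1149 [ 0.5418 -0.2558] -22.984837045832048 (array([0.1662, 0.2493, 0.1097]), array([5, 0, 4]))
```

Level within 0.3°, underside 17 mm above the face, centred within 0.3 mm. Lowering 7 mm.

Call:
arm_command:
  increments:
    - [0, [0.003, 0, 0], 0.004]
    - [0, [0.0025, 0, 0], 0]
    - [0, [0.001, 0, 0], 0]
    - [0, [0, 0, 0], 0]
    - [0, [0, 0, 0], 0]

```text
time: 24.62
tool_pos: [0.5413, -0.2551, 0.1139]
orientation: [-0.898, 1.384, 0.915]
contact_force: [-0.2, -0.6, -3.9]
grip_width: 0.331
```

```bash
python3 chk.py
```

```text
t 24.62 tcp [ 0.5413 -0.2551  0.1139] jaw 66.76 tilt -0.9999022489156719 -0.0018472441544817864 q [-0.3688  0.8352  1.1295  1.7936 -0.8426  1.1058  2.2317] F [-0.1973 -0.5861 -3.8553] w 0.331
  shift [ 0.0004  0.0014 -0.    ] turn 0.003
axis [-0.0135  0.0038 -0.9999] tool tilt deg [ 0.7941 -0.1058]
plate top 1303 tilt deg [ 0.2234 -0.309 ] z 0.10622393639200642 sd 0.0007259797984848026
base face 311 tilt deg [-0.0297  0.013 ] z 0.08556339400158429 sd 0.0007188518024773774
plate h 0.1046 [ 0.539  -0.2551] -23.010023351183207 (array([0.072 , 0.0393, 0.1112]), array([5, 0, 4]))
plate h 0.1066 [ 0.5402 -0.2556] -23.010023351183197 (array([0.0987, 0.1383, 0.0711]), array([5, 0, 4]))
plate h 0.1086 [ 0.5413 -0.256 ] -23.010023351183253 (array([0.214 , 0.2611, 0.0478]), array([5, 0, 4]))
```

```bash
python3 -c "
from m import *
s=telemetry.observe();print(s['time'],s['joint_vel'],s['tool_pos'])
c=cam('scene');cv2.imwrite('pics/v6.png',c['pixels'])"
```

```text
24.775 [ 0.0013  0.0019 -0.0006 -0.0005  0.      0.001  -0.001 ] [ 0.5413 -0.255   0.1139]
```

View pics/v6.png

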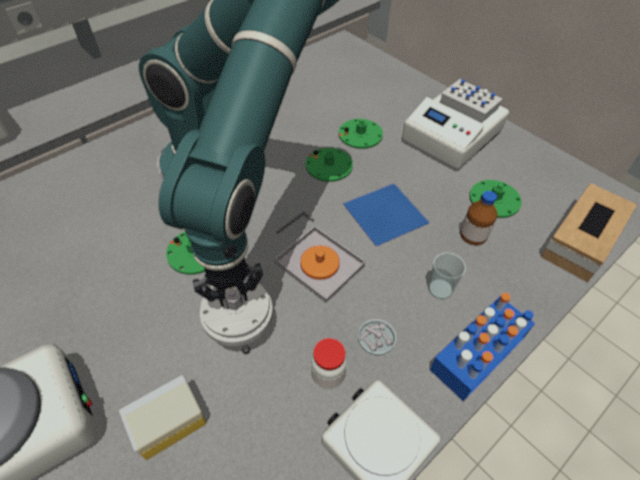

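The cap is knob up in the tray at (320,262), the plate is held over the base at (235,305), and the bystanders stand where they did. Handing in.

```bash
python3 -c "
from bench import robot
print(robot.job_done())"
```

```text
the job is handed in; nothing more can be done
None
```

The job is handed in at about 25 s. The orange cap stands knob up in the tray, and the plate is held still above the base, gripped by its boss at 100 N.

Last checks, mostly from the scene camera (the arm hid the plate from the top camera):

| Check | Result |
|---|---|
| Gap between plate underside and flange face | about 10.7 mm |
| Plate tilt | about 0.4° |
| Plate centre relative to the threads | within about 0.7 mm |
| Plate yaw | -23.0°, against -23.3° to -23.5° for the base (about 0.3 mm at the holes) |
| Joint speeds | about zero |

- **Vent side:** I did not see the vent over the spout in the last pictures, because the gripper hid it. It follows from turning the plate 45° as planned from its measured start; the hole fit alone repeats every 60°.
- **Holes seen:** only three of the six plate holes were visible for the fit at the end. The tool position suggests a slightly different x, by under 1 mm, so I left it.
- **Tilt drift:** the tool's tilt drifted to 3.8° with the plate in the air. I levelled it by stretching the arm to its reach limit, away from the base, before lowering.
- **Setting the cap down:** it pressed on the tray floor with about 32 N through the gripped cap.
- **Bystanders:** the other things stand where they were in the last picture.

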